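Hold the photometer's sample clamp open at its index

ROBOT

A 7-joint arm with a two-finger parallel gripper is mounted at the origin on the work surface; the furniture and walls round the work are solid. World frame = base frame: x ahead of the robot, y to its left, z up, the work surface at z = 0. Lengths are in m, angles in rad, forces in N, time in s.
With the tool pointing down it reaches from about 0.425 to 0.925 m from the base axis. Payload 6.8 kg.
Tool frame: the origin (TCP) lies midway between the tips of the shut fingers; the grasp point (between the pads) lies 19 mm behind it (grip_point_offset is the z of the grasp point in the tool frame, in m); z points along the fingers, y is the line along which they close (so a half turn about z gives the same grasp; the last joint's range is limited). The gripper opens to 85 mm and grips with 20 to 120 N. Pads are 22 mm wide; open, the fingers measure 114 mm over their backs; the gripper's body (76 mm by 85 mm) begins 54 mm behind the grasp point. The pads swing forward as they close: fully open they stand 13 mm farther back than shut.
Start: joints at [-1.361, 0.477, 0.022, 1.555, -0.011, 1.109, -0.083], TCP at [0.211, 0.641, 0.231] pointing down, gripper open.
Joint ranges: [-2.96, 2.96], [-0.34, 2.1], [-1.41, 1.46], [0.24, 2.44], [-1.37, 4.51], [0.17, 1.92], [-2.96, 2.96]. Speed limits (rad/s): [2.39, 2.39, 3.14, 3.14, 3.14, 3.14, 3.14].

INTERFACE

Orientations are given as a rotation vector (axis times angle).
In Python, from bench import get_obs, grab_frame, calibration, hand_in, grip_point_offset gives the robot as it stands.
- The arm moves only by the shell command python3 -m pendant 'ROWS' [OPENING] [FORCE]. ROWS is a JSON object of lists of equal length, an entry for each row: "translation": the shift along the world's x, y, z in units of 25 mm (1.0 is 25 mm), a list of three; "delta_rot": the turn, a rotation vector about the world's x, y, z in units of 5 degrees (1.0 is 5 degrees), a list of three. In form: {"translation": [[dx, dy, dz], ...], "delta_rot": [[rx, ry, rz], ...]}. A call has 1 to 12 rows; each row is the pose to reach, as a shift and turn from the pose commanded when the call began; what a row does not reach only later rows make up. A row lasts 1/8 s, in which the tool goes at most 62.5 mm and 10.7 degrees, less where a joint would pass 70% of its speed; a pose out of reach is approached as far as the arm can. A call with a gripper value outside its range is refused whole. OPENING is the opening, from 0 (shut) to 1 (fully open), set as the call begins (- or left out, the last holds). The fingers move at their own pace and stop on an object; FORCE is the grip in N (left out, the last holds). Time passes only in rows, so rows that repeat a pose let the fingers close. It gives the time, the measured TCP pose, the force, the opening and the grip force at its end, in the units of the state.
- get_obs(): the state, without advancing time (a new reading comes with each control period).
- grab_frame(name): name is "scene" or "side" or "wrist"; returns (picture, depth): 400x640x3 uint8, red, green, blue; 400x640 float32, m along the optical axis (not along the pixel's ray), 0 where there is no reading.
- calibration(name): a dict with "K" (3x3 intrinsics, pixels), "rvec" (rotation vector, rad) and "tvec" (3), from world to camera coordinates, as OpenCV has them. Camera axes: x right, y down, z forward; pixel columns grow to the right and rows downward; lengths in m; the calibration is good to about 2 mm. A picture is of the moment at which its call begins: read the wrist's pose just before it. calibration takes no time and is no camera call; for the wrist camera it gives the pose at the moment of the call.
- hand_in(): hands the job in; it is judged then, once.
The state is a dict: "clock": time; "joints": joint angles; "qvel": joint speeds; "tau": joint torques, N m; "tcp_pos": TCP position; "orientation": TCP orientation; "contact_force": force on the tool from outside, world axes, zero at the start; "moment": the same for the moment, N m; "grip_width": finger opening in m; "gripper_force": force on a finger pad.
Only numpy, scipy, OpenCV 4.12 (cv2) and the standard library are available. Lean on these libraries where they do the work, as an engineer would, in place of code of your own. Each camera call takes 0.05 s, during which the arm holds its last target. There are 200 camera calls.

TASK

Lift the loose grey cover off the photometer by its knob and set it down gently, upright, on the free bench beside it. Then pull the spring-return sample clamp open by its upright grip block until its pointer stands between the two prongs of the index fork, and finish holding it there, still gripped, as if for a colleague to insert a sample cell. Leave the index where it is set and do not disturb the glassware and other things on the bench.

Things in the scene. Friction and masses are not known exactly. Their poses are not given: they have to be found in the camera images.
- deck_centre (a point): Photometer: fixed white box, 150 mm deep (x), 210 mm long (y), 60 mm high, display and keys on its front. Point: middle of the deck, on the top face, 60 mm above the bench; the box extends from it 90 mm to the front (-x), 60 mm to the back and 105 mm to either end. x points to the back, y along the box to the left seen from the front, z up; the box is turned by up to 0.3 rad.
- cover_knob (a point): Loose grey cover on the deck, a box open below, 92 (x) x 150 (y) x 58 mm high, 0.15 to 0.3 kg, over 6 mm locating ribs, axes parallel to the photometer's. On top a round black knob 28 mm wide, 24 mm high, on a neck 10 mm high. Point: middle of the knob, 80 mm above the cover's lower edge, 12 mm below the knob's top. The cover must rise 50 mm to clear the parts under it.
- cover_foot (a point): The same cover: middle of its open lower edge, axes as the cover's (z up out of the top). 60 mm above the bench at the start, 0 when it stands on the bench. The bench to the right of the photometer, as far as the flasks, is free for it.
- cover: The same cover; origin at the middle of its lower edge.
- photometer: The photometer's box; origin in the middle of its underside, axes as deck_centre.
- clamp (a joint): Opening of the spring-return sample clamp under the cover, m: 0 = closed, up to 0.048 at the stop. It grows as the grip block is pulled along the photometer's -y (to the right, seen from the front). The spring pulls it shut with about 4 N at 0 and 10 N at the stop (130 N per m).
- clamp_grip (a point): Upright aluminium grip block of the clamp slide under the cover, 20 mm (x) by 14 mm (y), 38 mm high. Point: on its axis, 13 mm below its top, 32 mm above the deck. On its left, 34 mm from its face, stands the clamp's moving jaw, 28 mm above the deck; free space on its right. In front, from 10 to 41 mm off its axis, lie pointer and index, at most 18 mm above the deck.
- pointer (a point): Tip of the dark steel pointer (2.5 mm wide) that sticks out to the front from the foot of the grip block and moves with it; 27.5 mm in front of the block's axis and at the same y.
- mark (a point): The mark: middle of the gap between the two prongs of the black index fork, on a rail in front of the clamp slide. Prongs 4 mm thick, 14 mm apart, side by side along y, rising to 18 mm above the deck. It is stiff and stays where it has been set, 18 to 42 mm along -y from the closed clamp's pointer. Axes as the photometer's.
- small_beaker_mid (a point): Small glass beaker, 48 mm wide, 59 mm high, bystander; point at its centre.
- boat_mid (a point): White square plastic weighing boat 48x48x11 mm, bystander; point at its centre.
- tape_mid (a point): Roll of labelling tape lying flat, 55 mm wide, 19 mm high, bystander; point at its centre.
- tweezers_1_mid (a point): Steel tweezers 116x14x8 mm lying on the bench, bystander; point at their centre.
- flask_a_mid (a point): Larger of two loose volumetric flasks, 77 mm wide, 202 mm high, bystander; point half-way up its axis.
- stopper_mid (a point): Small white plastic stopper standing on the bench, 24 mm wide, 32 mm high, bystander; point at its centre.
- flask_b_mid (a point): Smaller loose volumetric flask, 65 mm wide, 181 mm high, bystander; point half-way up its axis.

How it is judged:
By the outcome, as a careful person would: the job done as asked, in the order asked, and still so for the second after the job is handed in, while the arm keeps its last pose, push and grip.
It also fails if it takes over 58 s, if anything falls off the work surface, if the arm or the gripper's body presses on something with over 40 N, if the wrist force passes 120 N, or if a joint passes its speed limit or range.

## Working session

There is one attempt and no reset: what is moved stays moved. The work goes in short steps, Python scripts to look and compute and a shell command to move; the robot and the scene stay as the last step left them, time stands still between calls to the robot, and variables do not carry over. Pictures are saved under pics/ and viewed, at most 10 in all, crops included, and the job is handed in when it is done.

```bash
mkdir -p pics; ls; cat > h.py <<'E'
import numpy as np,cv2
from bench import *
def cal(n):
    c=calibration(n);R=cv2.Rodrigues(np.array(c["rvec"],float))[0];return np.array(c["K"]),R,np.array(c["tvec"],float).ravel()
def unproj(n,u,v,d):
    K,R,t=cal(n);p=np.linalg.inv(K)@np.array([u,v,1.])*d;return R.T@(p-t)
def onz(n,u,v,z):
    K,R,t=cal(n);r=R.T@np.linalg.inv(K)@np.array([u,v,1.]);o=-R.T@t;return o+r*(z-o[2])/r[2]
def proj(n,P):
    K,R,t=cal(n);p=K@(R@np.array(P)+t);return p[:2]/p[2]
def cloud(n,dep):
    K,R,t=cal(n);v,u=np.mgrid[:400,:640];p=np.linalg.inv(K)@np.stack([u.ravel(),v.ravel(),np.ones(u.size)])*dep.ravel()
    return (R.T@(p-t[:,None])).T.reshape(400,640,3)
E
python3 - <<'E'
from h import *
o=get_obs();print({k:np.round(v,3) for k,v in o.items()},grip_point_offset)
for n in("scene","side"):
    p,d=grab_frame(n);cv2.imwrite(f"pics/{n}0.png",p[...,::-1]);np.save(f"{n}0.npy",d)
    K,R,t=cal(n);print(n,-R.T@t,R[2])
E
```

```text
pics
{'clock': np.float64(0.0), 'joints': array([-1.361,  0.478,  0.022,  1.556, -0.012,  1.109, -0.083]), 'qvel': array([-0.   , -0.001,  0.002,  0.002, -0.001,  0.   , -0.   ]), 'tau': array([-0.0000e+00, -5.9645e+01,  1.6080e+00, -2.8119e+01,  1.3000e-02,
        9.0000e-03,  0.0000e+00]), 'tcp_pos': array([0.211, 0.641, 0.23 ]), 'orientation': array([-4.970e-01, -3.102e+00,  3.000e-03]), 'contact_force': array([ 0.031, -0.153,  0.43 ]), 'moment': array([-0.02 , -0.028, -0.031]), 'gripper_force': np.float64(0.0), 'grip_width': np.float64(0.085)} -0.0187
scene [-0.26980119  0.40430739  1.18931778] [ 0.46029929 -0.41944834 -0.78242421]
side [-0.4342393  -1.17914255  0.72563145] [ 0.57692146  0.70133551 -0.41867664]
```

View pics/scene0.png

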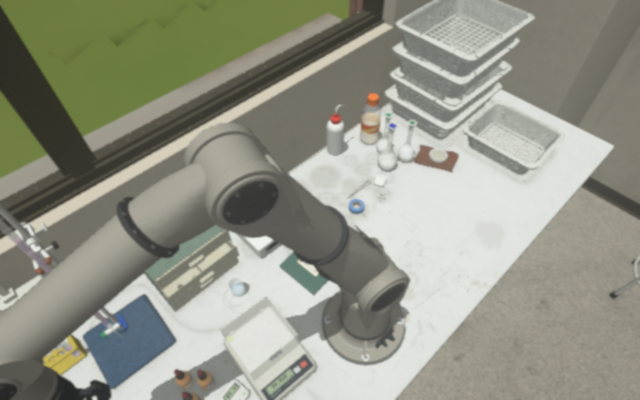

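View pics/side0.png

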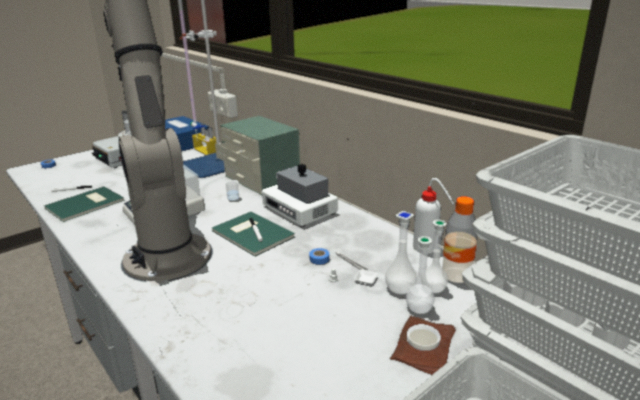

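The side view shows the photometer near (300,203), with the grey cover on it and the knob at about (302,169). The flasks are at (402,255)–(440,265), the tape at (319,256) and the boat at (367,279). In the scene view the arm hides the photometer.

```bash
python3 - <<'E'
from h import *
d=np.load("side0.npy");C=cloud("side",d)
for n,(u,v) in dict(knob=(302,169),covtop=(290,177),covtopR=(320,180),boxR=(320,212),front=(285,212),tape=(319,250),boat=(367,281),stopper=(334,275),flaskA=(400,275),flaskB=(437,280),flC=(420,298),tweez=(350,262),beaker=(232,190),notebook=(255,232),cab=(265,150),bottle=(428,230)).items(): print(n,d[v,u].round(3),C[v,u].round(3))
im=cv2.imread("pics/side0.png")[140:300,210:450];cv2.imwrite("pics/side0c.png",cv2.resize(im,None,fx=3.3,fy=3.3,interpolation=cv2.INTER_CUBIC))
# cover top plane / deck points
m=(C[...,0]>.3)&(C[...,0]<1)&(abs(C[...,1])<.4)
for lo,hi in((.112,.124),(.055,.065)):
    k=m&(C[...,2]>lo)&(C[...,2]<hi);v,u=np.nonzero(k);s=(u>255)&(u<345)&(v>150)&(v<225);P=C[k][s];r=cv2.minAreaRect((P[:,:2]*1000).astype(np.float32));print(lo,len(P),r,np.median(P,0))
E
```

```text
knob 1.57 [ 0.458 -0.024  0.143]
covtop 1.566 [ 0.421 -0.01   0.122]
covtopR 1.54 [ 0.475 -0.091  0.122]
boxR 1.541 [ 0.447 -0.121  0.032]
front 1.55 [ 0.37  -0.045  0.03 ]
tape 1.362 [ 0.314 -0.274  0.019]
boat 1.254 [ 0.324 -0.446  0.003]
stopper 1.256 [ 0.267 -0.388  0.017]
flaskA 1.179 [ 0.342 -0.536  0.057]
flaskB 1.183 [ 0.408 -0.593  0.043]
flC 1.112 [ 0.317 -0.616  0.048]
tweez 1.327 [ 0.348 -0.359  0.007]
beaker 1.677 [0.321 0.184 0.044]
notebook 1.444 [ 0.232 -0.085  0.028]
cab 1.669 [0.438 0.148 0.165]
bottle 1.339 [ 0.538 -0.459  0.074]
0.112 866 ((507.3176574707031, 35.05809020996094), (205.0524444580078, 259.4167785644531), 3.436103105545044) [ 0.46206888 -0.00786356  0.1201277 ]
0.055 807 ((485.5083923339844, 25.65100860595703), (239.17657470703125, 299.7983093261719), 0.31338369846343994) [ 0.40928212 -0.05418316  0.0620414 ]
```

View pics/side0c.png

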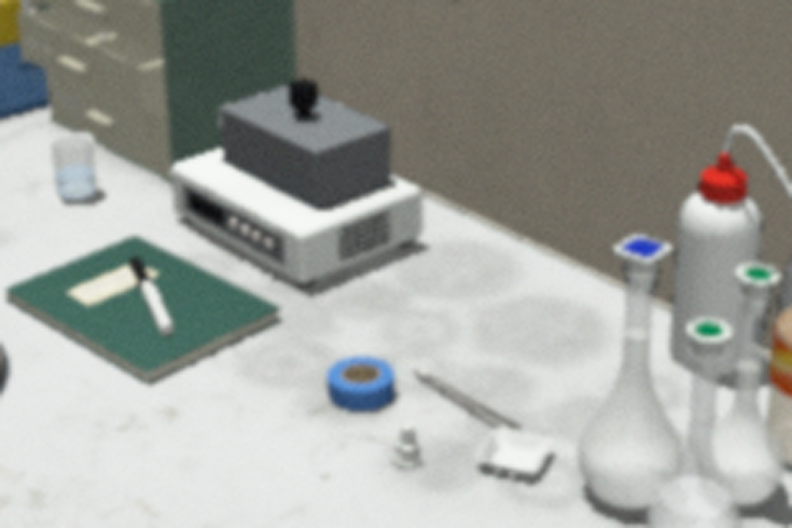

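The crop shows the box's top corners at crop pixels (175,168), (300,235) and (422,190). The knob is at (303,98), and the tweezers' tip is at (415,372).

```bash
python3 - <<'E'
from h import *
f=lambda u,v,z:onz("side",210+u/3.3,140+v/3.3,z)
for n,a in dict(LF=(175,170,.06),RF=(300,238,.06),RB=(422,190,.06),cLF=(222,105,.118),cRF=(318,151,.118),cRB=(389,126,.118),cLB=(292,88,.118),knob=(303,98,.14),twTip=(415,373,.005),tw2=(515,425,.005),flA=(635,500,0),boatL=(480,465,.005)).items(): print(n,f(*a).round(3))
o=get_obs();R=cv2.Rodrigues(o["orientation"])[0];print(R.round(3))
E
```

```text
LF [0.371 0.073 0.06 ]
RF [ 0.37  -0.126  0.06 ]
RB [ 0.518 -0.124  0.06 ]
cLF [0.422 0.06  0.118]
cRF [ 0.421 -0.09   0.118]
cRB [ 0.508 -0.09   0.118]
cLB [0.5   0.049 0.118]
knob [ 0.458 -0.023  0.14 ]
twTip [ 0.353 -0.298  0.005]
tw2 [ 0.359 -0.408  0.005]
flA [ 0.36  -0.531  0.   ]
boatL [ 0.301 -0.429  0.005]
[[-0.95   0.312 -0.   ]
 [ 0.312  0.95  -0.002]
 [-0.    -0.002 -1.   ]]
```

```bash
python3 - <<'E'
from h import *
d=np.load("side0.npy");C=cloud("side",d)
k=np.zeros(d.shape,bool);k[118:190,218:300]=1;k&=d>0
P=C[k];P=P[(P[:,1]>.11)&(P[:,1]<.6)];print("cab",np.percentile(P,[1,50,99],axis=0).round(3))
d2=np.array(C[100:112,205:240]).reshape(-1,3);print("hang",np.median(d2,0).round(3))
w=C[140:190,380:560].reshape(-1,3);print("wall",np.median(w,0).round(3), w[:,0].min())
E
```

```text
cab [[0.33  0.142 0.002]
 [0.436 0.203 0.141]
 [0.601 0.477 0.219]]
hang [0.564 0.596 0.203]
wall [ 0.599 -0.523  0.287] -0.4342392999605689
```

```bash
python3 -m pendant '{"translation":[[0.5,-0.5,2.2],[1,-2,4],[2,-4,4.8],[3,-6,4.8],[4,-8.2,4.8],[5,-10.4,4.8],[6,-12.6,4.8],[7,-14.8,4.8],[8,-17,4.8],[8.8,-19.3,4.8],[9.4,-21.6,4.8],[9.8,-24,4.8]],"delta_rot":[[0,0,0.3],[0,0,0.6],[0,0,0.9],[0,0,1.2],[0,0,1.5],[0,0,1.8],[0,0,2.1],[0,0,2.4],[0,0,2.7],[0,0,3],[0,0,3.3],[0,0,3.64]]}' 1
```

```text
clock: 1.6
tcp_pos: [0.456, 0.0393, 0.3511]
orientation: [-0.002, 3.142, 0.0]
contact_force: [0.4, 0.5, 0.1]
grip_width: 0.0852
gripper_force: 0.0
```

```bash
python3 -m pendant '{"translation":[[0,-1.2,-1],[0.1,-2.3,-1.5],[0.1,-2.3,-1.5],[0.1,-2.3,-1.5]],"delta_rot":[[0,0,0],[0,0,0],[0,0,0],[0,0,0]]}' 1; python3 - <<'E'
from h import *
p,d=grab_frame("wrist");cv2.imwrite("pics/w1.png",p[...,::-1]);np.save("w1.npy",d)
c=calibration("wrist");np.savez("w1c",**c);C=cloud("wrist",d);np.save("w1C.npy",C)
K,R,t=cal("wrist");print(-R.T@t,R[2])
z=C[...,2]
for lo,hi in((.135,.17),(.112,.124),(.052,.066)):
    k=(z>lo)&(z<hi)&(abs(C[...,0]-.46)<.12)&(abs(C[...,1]+.02)<.14)&(d>0)
    k=cv2.erode(k.astype(np.uint8),np.ones((3,3)))>0
    P=C[k]; 
    if len(P): r=cv2.minAreaRect((P[:,:2]*1000).astype(np.float32));print(lo,len(P),r,P.mean(0).round(4),P.min(0).round(3),P.max(0).round(3))
E
```

```text
clock: 2.1
tcp_pos: [0.4585, -0.0155, 0.314]
orientation: [0.001, -3.142, -0.001]
contact_force: [0.7, -0.3, -0.8]
grip_width: 0.0853
gripper_force: 0.0
[ 0.38480653 -0.0157145   0.45683638] [ 0.28902403  0.00211358 -0.95731951]
0.135 670 ((460.6124267578125, -17.231534957885742), (24.808305740356445, 25.514331817626953), 81.6069564819336) [ 0.4598 -0.0173  0.1518] [ 0.448 -0.03   0.141] [ 0.474 -0.005  0.154]
0.112 12310 ((461.390380859375, -17.280494689941406), (89.92646026611328, 147.84510803222656), 0.2597523033618927) [ 0.4594 -0.0174  0.1183] [ 0.416 -0.091  0.115] [0.506 0.057 0.121]
0.052 9609 ((445.8927917480469, -17.239608764648438), (144.95321655273438, 205.84400939941406), 0.09412740916013718) [ 0.4096 -0.0166  0.0602] [ 0.373 -0.12   0.056] [0.519 0.086 0.063]
```

View pics/w1.png

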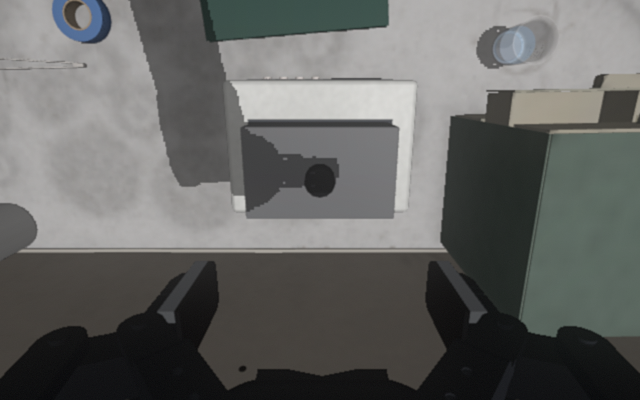

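The wrist view shows the cover and its knob at (320,180), squarely on the photometer. The knob is at (0.461, -0.017) and the yaw is about 0. Next I descend and grip.

```bash
python3 -m pendant '{"translation":[[0.1,-0.07,-2],[0.1,-0.07,-4],[0.1,-0.07,-5.5],[0.1,-0.07,-6.6],[0.1,-0.07,-7.2],[0.1,-0.07,-7.6],[0.1,-0.07,-7.6],[0.1,-0.07,-7.6]],"delta_rot":[[0,0,0],[0,0,0],[0,0,0],[0,0,0],[0,0,0],[0,0,0],[0,0,0],[0,0,0]]}' 0.7 30
python3 -m pendant '{"translation":[[0,0,0],[0,0,0],[0,0,0],[0,0,0],[0,0,0],[0,0,0]],"delta_rot":[[0,0,0],[0,0,0],[0,0,0],[0,0,0],[0,0,0],[0,0,0]]}' 0 40
```

```text
clock: 3.15
tcp_pos: [0.4616, -0.0179, 0.1246]
orientation: [0.0, 3.14, 0.001]
contact_force: [1.0, -1.1, 0.8]
grip_width: 0.0594
gripper_force: 0.0
clock: 3.9
tcp_pos: [0.4613, -0.0175, 0.1245]
orientation: [0.0, 3.141, 0.002]
contact_force: [-1.5, 1.3, 5.1]
grip_width: 0.0268
gripper_force: 39.0
```

```bash
python3 -m pendant '{"translation":[[0,0,0.2],[0,0,0.6],[0,0,1.1],[0,0,1.7],[0,0,2.3],[0,0,2.8],[0,0,3.1],[0,0,3.1]],"delta_rot":[[0,0,0],[0,0,0],[0,0,0],[0,0,0],[0,0,0],[0,0,0],[0,0,0],[0,0,0]]}'
python3 - <<'E'
from h import *
p,d=grab_frame("side");cv2.imwrite("pics/s2.png",cv2.resize(p[120:280,200:440,::-1],None,fx=3,fy=3,interpolation=cv2.INTER_CUBIC))
E
```

```text
clock: 4.9
tcp_pos: [0.4612, -0.018, 0.2018]
orientation: [0.0, 3.141, 0.001]
contact_force: [0.2, 0.1, -2.6]
grip_width: 0.0268
gripper_force: 39.7
```

View pics/s2.png

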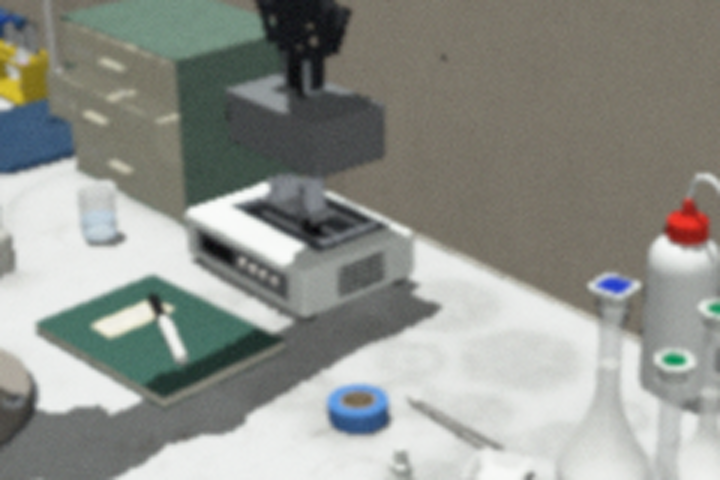

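The cover hangs level at crop (305,120), clear of the clamp parts at (300,200). I carry it right, then lower it.

```bash
python3 -m pendant '{"translation":[[0,-0.3,0],[0,-1.1,0],[0,-2.2,0],[0,-3.4,0],[0,-4.6,0],[0,-5.8,0],[0,-7,0],[0,-7.9,0],[0,-8.4,0],[0,-8.5,0],[0,-8.5,0]],"delta_rot":[[0,0,0],[0,0,0],[0,0,0],[0,0,0],[0,0,0],[0,0,0],[0,0,0],[0,0,0],[0,0,0],[0,0,0],[0,0,0]]}'
python3 -m pendant '{"translation":[[0,0,-0.5],[0,0,-1.3],[0,0,-2.2],[0,0,-3.1],[0,0,-3.8],[0,0,-4.4],[0,0,-4.8],[0,0,-5.05],[0,0,-5.15],[0,0,-5.25],[0,0,-5.25]],"delta_rot":[[0,0,0],[0,0,0],[0,0,0],[0,0,0],[0,0,0],[0,0,0],[0,0,0],[0,0,0],[0,0,0],[0,0,0],[0,0,0]]}'
```

```text
clock: 6.32
tcp_pos: [0.4609, -0.2298, 0.2011]
orientation: [0.001, -3.141, -0.001]
contact_force: [0.4, 1.0, -2.2]
grip_width: 0.0263
gripper_force: 39.7
clock: 7.7
tcp_pos: [0.461, -0.2306, 0.0702]
orientation: [0.0, 3.141, -0.0]
contact_force: [-1.1, 0.2, -2.4]
grip_width: 0.0268
gripper_force: 39.7
```

```bash
python3 -m pendant '{"translation":[[0,0,-0.06],[0,0,-0.12],[0,0,-0.16],[0,0,-0.2],[0,0,-0.22],[0,0,-0.22]],"delta_rot":[[0,0,0],[0,0,0],[0,0,0],[0,0,0],[0,0,0],[0,0,0]]}'
```

```text
clock: 8.45
tcp_pos: [0.4609, -0.2306, 0.0646]
orientation: [-0.0, -3.142, 0.0]
contact_force: [-0.9, 0.3, -2.0]
grip_width: 0.0266
gripper_force: 39.8
```

```bash
python3 -m pendant '{"translation":[[0,0,-0.02],[0,0,-0.04],[0,0,-0.04]],"delta_rot":[[0,0,0],[0,0,0],[0,0,0]]}'
```

```text
clock: 8.82
tcp_pos: [0.4609, -0.2307, 0.0645]
orientation: [0.001, 3.141, 0.001]
contact_force: [-4.0, 1.3, 10.1]
grip_width: 0.027
gripper_force: 41.2
```

Contact reached. I release, rise, and move over the photometer to look.

```bash
python3 -m pendant '{"translation":[[0,0,0],[0,0,0],[0,0,0],[0,0,0],[0,0,0]],"delta_rot":[[0,0,0],[0,0,0],[0,0,0],[0,0,0],[0,0,0]]}' 0.75
python3 -m pendant '{"translation":[[0,0,0.5],[0,0,1.5],[0,0,3],[0,0,5],[0,0.5,7],[0,2,8.5],[0,4,8.8],[-0.2,6,8.8],[-0.4,7.5,8.8],[-0.4,8,8.8],[-0.4,8,8.8],[-0.4,8,8.8]],"delta_rot":[[0,0,0],[0,0,0],[0,0,0],[0,0,0],[0,0,0],[0,0,0],[0,0,0],[0,0,0],[0,0,0],[0,0,0],[0,0,0],[0,0,0]]}'
python3 - <<'E'
from h import *
p,d=grab_frame("wrist");cv2.imwrite("pics/w3.png",p[...,::-1]);C=cloud("wrist",d);np.save("w3C.npy",C);cv2.imwrite("w3.png",p[...,::-1])
cv2.imwrite("pics/w3c.png",cv2.resize(p[80:250,220:420,::-1],None,fx=3.4,fy=3.4,interpolation=cv2.INTER_CUBIC))
E
```

```text
clock: 9.45
tcp_pos: [0.4609, -0.2305, 0.0635]
orientation: [-0.0, -3.142, 0.0]
contact_force: [-0.3, 0.4, -0.5]
grip_width: 0.064
gripper_force: 0.0
clock: 10.95
tcp_pos: [0.451, -0.0322, 0.2837]
orientation: [0.004, 3.141, -0.001]
contact_force: [0.0, -0.2, -0.6]
grip_width: 0.0642
gripper_force: 0.0
```

View pics/w3.png

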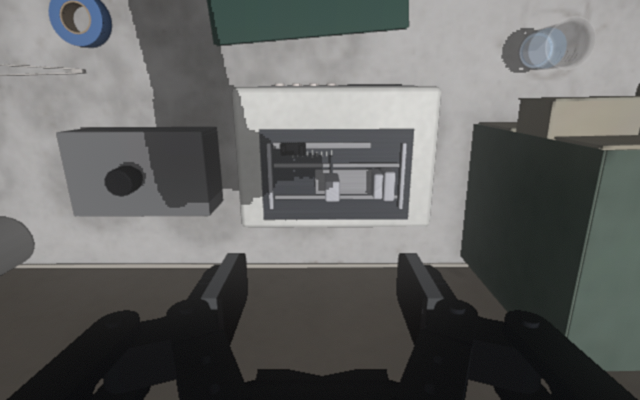

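View pics/w3c.png

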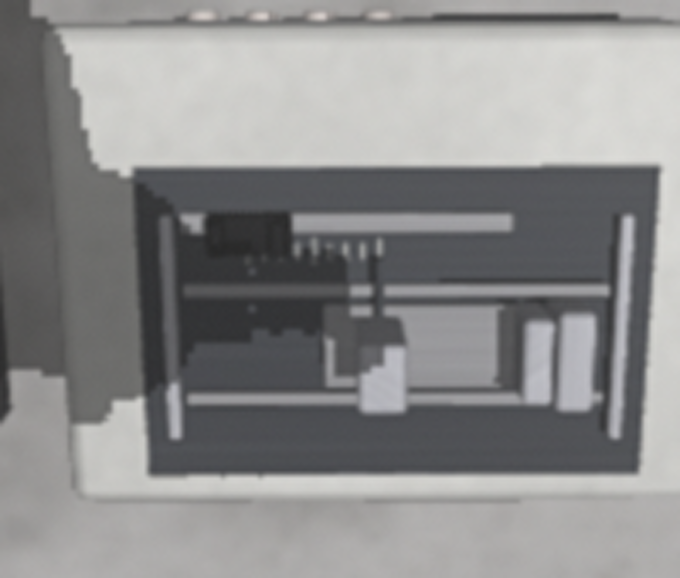

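The wrist view shows the cover standing upright on the bench, with its knob at (123,180). In the crop the grip block's top is near (383,378), the pointer at (378,280), and the shaded index fork at (205–292, 212–258).

```bash
python3 - <<'E'
from h import *
C=np.load("w3C.npy");im=cv2.imread("w3.png")
f=lambda cx,cy:C[int(round(80+cy/3.4)),int(round(220+cx/3.4))].round(4)
for n,a in dict(top=(383,378),topL=(364,378),topR=(402,378),ptip=(378,262),pmid=(378,290),jaw=(538,360),forkL=(212,235),forkM=(250,235),forkR=(285,235)).items(): print(n,f(*a))
P=C[80:250,220:420].reshape(-1,3)
B=P[(P[:,2]>.094)&(P[:,2]<.103)&(abs(P[:,0]-.46)<.05)];B=B[(B[:,1]>-.07)&(B[:,1]<.0)];print("block",len(B),B.min(0).round(4),B.max(0).round(4))
for r in range(140,158,2): print(r,[f"{C[r,c,0]:.3f},{C[r,c,1]*1000:.0f},{C[r,c,2]*1000:.0f}" for c in range(278,310,2)])
e=cv2.resize(im[135:165,268:345],None,fx=10,fy=10,interpolation=cv2.INTER_CUBIC).astype(float)
e=255*np.clip(e/160,0,1)**.5;cv2.imwrite("pics/w3e.png",e)
E
```

```text
top [ 0.4658 -0.0217  0.1059]
topL [ 0.4659 -0.0273  0.1052]
topR [ 0.4661 -0.017   0.1049]
ptip [ 0.4399 -0.0228  0.0704]
pmid [ 0.4483 -0.0227  0.0694]
jaw [0.4658 0.0231 0.088 ]
forkL [ 0.4305 -0.0711  0.0779]
forkM [ 0.4321 -0.0601  0.0681]
forkR [ 0.4321 -0.05    0.0684]
block 43 [ 0.4564 -0.0292  0.0943] [ 0.4766 -0.0157  0.103 ]
140 ['0.424,-77,60', '0.424,-75,61', '0.424,-73,62', '0.424,-71,59', '0.424,-69,61', '0.424,-67,61', '0.424,-65,61', '0.424,-63,60', '0.424,-61,60', '0.424,-58,60', '0.424,-56,61', '0.424,-54,60', '0.424,-52,61', '0.424,-50,60', '0.424,-48,60', '0.424,-46,61']
142 ['0.426,-77,60', '0.426,-75,61', '0.426,-73,61', '0.426,-71,62', '0.426,-69,62', '0.426,-67,61', '0.426,-65,61', '0.426,-62,62', '0.426,-60,61', '0.426,-58,61', '0.426,-56,61', '0.426,-54,61', '0.426,-52,61', '0.426,-50,60', '0.426,-48,61', '0.426,-46,60']
144 ['0.428,-77,64', '0.427,-74,68', '0.427,-72,68', '0.427,-70,69', '0.427,-68,69', '0.427,-66,68', '0.427,-64,68', '0.427,-62,69', '0.427,-60,69', '0.427,-58,69', '0.427,-56,68', '0.427,-54,68', '0.427,-52,68', '0.427,-50,67', '0.427,-48,
[... 1004 characters left out ...]
433,-51,79', '0.435,-50,68', '0.436,-48,61', '0.436,-46,61']
154 ['0.438,-77,60', '0.437,-75,67', '0.435,-71,78', '0.435,-69,78', '0.437,-68,69', '0.437,-66,68', '0.437,-64,68', '0.437,-62,67', '0.437,-60,68', '0.437,-58,68', '0.437,-56,69', '0.436,-54,78', '0.435,-52,79', '0.437,-50,69', '0.438,-48,61', '0.438,-46,61']
156 ['0.441,-78,60', '0.440,-75,61', '0.441,-74,59', '0.441,-71,60', '0.441,-69,59', '0.440,-67,62', '0.441,-65,60', '0.441,-63,60', '0.440,-61,61', '0.441,-59,59', '0.440,-57,61', '0.441,-55,60', '0.441,-53,60', '0.440,-50,61', '0.440,-48,62', '0.441,-46,61'][ WARN:0@0.698] global loadsave.cpp:1063 imwrite_ Unsupported depth image for selected encoder is fallbacked to CV_8U.
```

View pics/w3e.png

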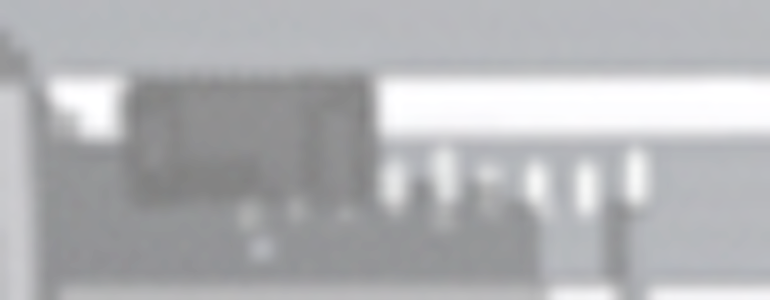

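Prongs are at y ≈ -0.070 and -0.052, so the mark is at -0.061. The pointer and block are at -0.0225, so the pull is about 38.5 mm. I move over the block with the fingers narrowed to 40 mm.

```bash
python3 -m pendant '{"translation":[[0.3,0.2,-1],[0.62,0.4,-2.5],[0.62,0.4,-4],[0.62,0.4,-5.3],[0.62,0.4,-6],[0.62,0.4,-6],[0.62,0.4,-6]],"delta_rot":[[0,0,0],[0,0,0],[0,0,0],[0,0,0],[0,0,0],[0,0,0],[0,0,0]]}' 0.47 40
python3 - <<'E'
from h import *
p,d=grab_frame("wrist");cv2.imwrite("w4.png",p[...,::-1]);C=cloud("wrist",d);P=C.reshape(-1,3)
B=P[(P[:,2]>.100)&(P[:,2]<.109)&(abs(P[:,0]-.466)<.02)&(abs(P[:,1]+.022)<.02)]
print("block",len(B),np.percentile(B,[2,98],axis=0).round(4))
F=P[(P[:,2]>.074)&(P[:,2]<.082)&(abs(P[:,0]-.432)<.006)&(P[:,1]>-.09)&(P[:,1]<-.04)]
print("fork",len(F),np.percentile(F,[1,99],axis=0).round(4),F[F[:,1]<-.061].mean(0).round(4),F[F[:,1]>-.061].mean(0).round(4))
J=P[(P[:,2]>.066)&(P[:,2]<.075)&(abs(P[:,0]-.447)<.007)&(P[:,1]>-.035)&(P[:,1]<-.01)]
print("pointer",len(J),J.mean(0).round(4))
E
```

```text
clock: 11.88
tcp_pos: [0.4671, -0.0212, 0.1343]
orientation: [0.002, 3.141, -0.0]
contact_force: [-0.1, -0.6, -0.2]
grip_width: 0.0399
gripper_force: 0.0
block 970 [[ 0.4567 -0.0292  0.1012]
 [ 0.4755 -0.0158  0.1065]]
fork 283 [[ 0.4273 -0.0723  0.0743]
 [ 0.4372 -0.0504  0.0798]] [ 0.432  -0.0701  0.0776] [ 0.4318 -0.0523  0.0778]
pointer 148 [ 0.4486 -0.0229  0.0689]
```

```bash
python3 -m pendant '{"translation":[[0,-0.05,-0.8],[0,-0.05,-1.6],[0,-0.05,-2.2],[0,-0.05,-2.45],[0,-0.05,-2.45],[0,-0.05,-2.45]],"delta_rot":[[0,0,0],[0,0,0],[0,0,0],[0,0,0],[0,0,0],[0,0,0]]}'
python3 -m pendant '{"translation":[[0,0,0],[0,0,0],[0,0,0],[0,0,0],[0,0,0]],"delta_rot":[[0,0,0],[0,0,0],[0,0,0],[0,0,0],[0,0,0]]}' 0 60
```

```text
clock: 12.68
tcp_pos: [0.4669, -0.0218, 0.0728]
orientation: [0.0, 3.141, 0.0]
contact_force: [-0.3, 0.6, -0.1]
grip_width: 0.04
gripper_force: 0.0
clock: 13.3
tcp_pos: [0.4668, -0.0225, 0.0729]
orientation: [0.001, 3.141, -0.0]
contact_force: [-0.9, -2.4, 6.5]
grip_width: 0.0129
gripper_force: 58.8
```

```bash
python3 -m pendant '{"translation":[[0,-0.1,0],[0,-0.3,0],[0,-0.55,0],[0,-0.8,0],[0,-1.05,0],[0,-1.3,0],[0,-1.45,0],[0,-1.54,0],[0,-1.54,0],[0,-1.54,0]],"delta_rot":[[0,0,0],[0,0,0],[0,0,0],[0,0,0],[0,0,0],[0,0,0],[0,0,0],[0,0,0],[0,0,0],[0,0,0]]}'
python3 - <<'E'
from h import *
p,d=grab_frame("wrist");C=cloud("wrist",d);P=C.reshape(-1,3)
v,u=np.nonzero((abs(C[...,0]-.44)<.03)&(abs(C[...,1]+.06)<.04)&(d>0));print(u.min(),u.max(),v.min(),v.max())
e=cv2.resize(p[v.min():v.max(),u.min():u.max(),::-1],(800,int(800*(v.max()-v.min())/(u.max()-u.min()))),interpolation=cv2.INTER_CUBIC).astype(float)
cv2.imwrite("pics/w5.png",(255*np.clip(e/200,0,1)**.5).astype(np.uint8)[:600])
F=P[(P[:,2]>.0745)&(P[:,2]<.082)&(abs(P[:,0]-.432)<.004)&(P[:,1]>-.09)&(P[:,1]<-.04)]
print("fork",F[F[:,1]<-.061].mean(0).round(4),F[F[:,1]>-.061].mean(0).round(4))
J=P[(P[:,2]>.066)&(P[:,2]<.075)&(abs(P[:,0]-.4445)<.004)&(abs(P[:,1]+.061)<.015)]
print("pointer",len(J),J.mean(0).round(4))
E
```

```text
clock: 14.55
tcp_pos: [0.4668, -0.0576, 0.0729]
orientation: [0.003, -3.142, -0.005]
contact_force: [-1.9, 8.8, 8.7]
grip_width: 0.0131
gripper_force: 59.4
135 481 133 399
fork [ 0.4321 -0.0707  0.0778] [ 0.4321 -0.0529  0.0779]
pointer 105 [ 0.4446 -0.058   0.0699]
```

View pics/w5.png

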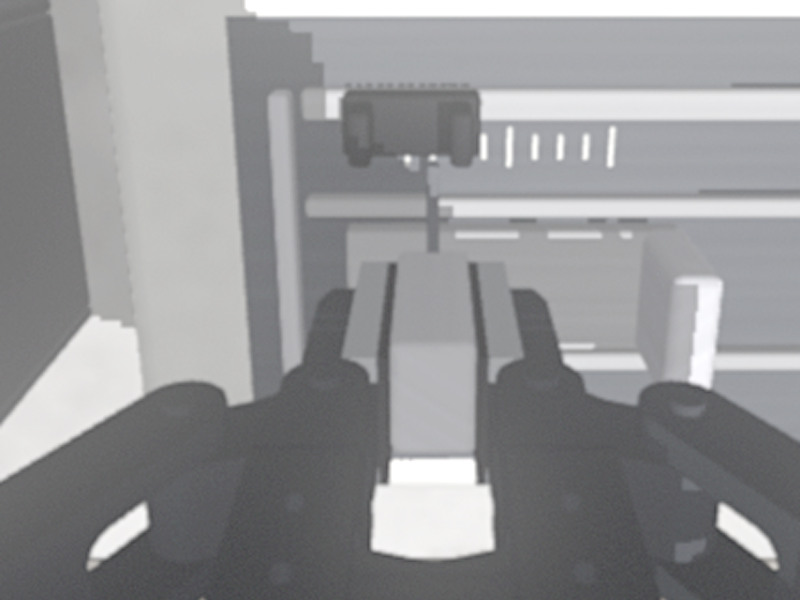

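The pointer (432,200) lies right of the gap's centre at about (412,130), roughly 3.8 mm short because the arm yields to the spring. I nudge further.

```bash
python3 -m pendant '{"translation":[[0,-0.08,0],[0,-0.16,0],[0,-0.16,0],[0,-0.16,0],[0,-0.16,0],[0,-0.16,0]],"delta_rot":[[0,0,0],[0,0,0],[0,0,0],[0,0,0],[0,0,0],[0,0,0]]}'
python3 - <<'E'
from h import *
p,d=grab_frame("wrist");C=cloud("wrist",d);P=C.reshape(-1,3)
F=P[(P[:,2]>.0745)&(P[:,2]<.082)&(abs(P[:,0]-.432)<.004)&(P[:,1]>-.09)&(P[:,1]<-.04)]
print("fork",F[F[:,1]<-.061].mean(0).round(4),F[F[:,1]>-.061].mean(0).round(4))
J=P[(P[:,2]>.066)&(P[:,2]<.075)&(abs(P[:,0]-.4445)<.004)&(abs(P[:,1]+.061)<.015)]
print("pointer",len(J),J.mean(0).round(4))
p,d=grab_frame("side");C=cloud("side",d);q=proj("side",[.461,-.23,.05]).astype(int);print(q)
cv2.imwrite("pics/s6.png",cv2.resize(p[150:310,220:460,::-1],None,fx=3,fy=3,interpolation=cv2.INTER_CUBIC))
E
```

```text
clock: 15.35
tcp_pos: [0.4667, -0.0614, 0.0729]
orientation: [0.003, -3.141, -0.006]
contact_force: [-1.8, 8.7, 8.1]
grip_width: 0.0134
gripper_force: 59.4
fork [ 0.4319 -0.0707  0.078 ] [ 0.4319 -0.0529  0.0781]
pointer 107 [ 0.4446 -0.0619  0.0698]
[347 217]
```

View pics/s6.png

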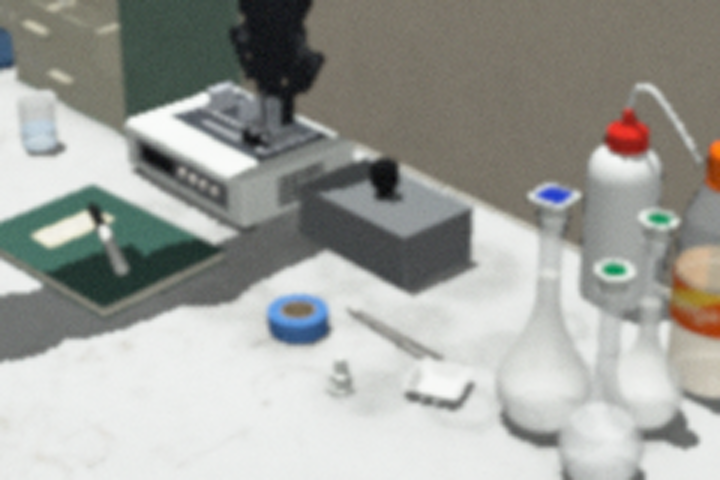

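The cover stands upright on the bench at (385,225) and nothing else has moved. The pointer at -0.0619 is centred in the gap, whose middle is at -0.0618. The arm is steady, so I hand in.

```bash
python3 -c "
from bench import *
print(hand_in())"
```

```text
the job is handed in; nothing more can be done
None
```

The cover stands upright on the bench to the right of the photometer, the clamp is held open and still gripped with its pointer centred in the index fork, nothing else on the bench looked disturbed in the last picture, and the job is handed in at about 15 s.

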